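# Unstack the pressed test boards onto their drying stands

## Task

Take apart the pile of plywood test boards from the top down: first stand the steel weight upright inside the round steel dish, then lay the square board, the short board and last the long board each on the drying stand of its own outline, flat on both battens, centred and lined up with the stand. Let go of everything, and do not shift the paint can or the small glass jar standing among them.

Things in the scene. Friction and masses are not known exactly. Their poses are not given: they have to be found in the camera images.
- weight: Steel weight, about 0.5 kg, loose, on top of the pile: a cylinder 48 mm in diameter and 34 mm high, then a neck 14 mm in diameter up to 42 mm, then a gripping knob 25 mm in diameter from 42 to 68 mm height (the top). Origin: centre of its underside; z is its axis, up.
- square_board: Brown plywood test board, 60 mm (along its x) by 60 mm (along its y), 22 mm thick, loose, about 60 g, second in the pile, directly under the weight, roughly in line with the short board below. Origin: centre of its underside; z up.
- short_board: Pale plywood test board, 105 mm (along its x) by 44 mm (along its y), 22 mm thick, loose, about 75 g, third in the pile; its ends show beyond the square board. Origin: centre of its underside; z up.
- long_board: Brown plywood test board, 150 mm (along its x) by 60 mm (along its y), 22 mm thick, loose, about 140 g, the lowest of the pile, lying on the bench. Origin: centre of its underside; z up.
- dish: Fixed dark steel dish for the weight, round, 86 mm in outer diameter, rim 12 mm high, wall 4 mm, hollow about 75 mm across. Origin: centre of its underside, on the bench; its inner floor is 5 mm above it.
- square_stand: Low fixed drying stand for the square board: dark steel base plate 60 x 60 mm (x by y), the same outline as that board, with two white plastic battens lying across it (along y), 10 mm wide, centred at x = -20 and +20 mm. Origin: centre of the underside, on the bench; the battens' tops, on which the board rests, are 18 mm above it. No rim: the sides are open. The square board may lie on it turned by any quarter turn.
- short_stand: Low fixed drying stand for the short board: dark steel base plate 105 x 44 mm (x by y), the same outline as that board, with two white plastic battens lying across it (along y), 10 mm wide, centred at x = -34 and +34 mm. Origin: centre of the underside, on the bench; the battens' tops, on which the board rests, are 18 mm above it. No rim: the sides are open.
- long_stand: Low fixed drying stand for the long board: dark steel base plate 150 x 60 mm (x by y), the same outline as that board, with two white plastic battens lying across it (along y), 10 mm wide, centred at x = -50 and +50 mm. Origin: centre of the underside, on the bench; the battens' tops, on which the board rests, are 18 mm above it. No rim: the sides are open.
- can: Paint can with a blue label, 60 mm in diameter, 100 mm high, loose, to be left where it is. Origin: centre of its underside.
- jar: Small glass jar with a red cap, 36 mm in diameter, 48 mm high, loose, to be left where it is. Origin: centre of its underside.

How it is judged (in metres and radians):
On the way, in this order (a step that is already met when the one before it is completed fails the run):
1. the weight stands in the dish, let go (horizontal distance between weight and dish below 0.016 m and z of weight in the frame of dish between 0 and 0.01 m and angle between weight's own z axis and vertical below 0.1 rad and contact force between weight and the fingers below 0.1 N), for 0.2 s.
2. the square board lies on its stand, let go (horizontal distance between square_board and square_stand below 0.012 m and z of square_board in the frame of square_stand between 0.013 and 0.023 m and angle between square_board's own z axis and vertical below 0.1 rad and (angle between the x axis of square_board and the x axis of square_stand, either way round below 0.2 rad or angle between the x axis of square_board and the y axis of square_stand, either way round below 0.2 rad) and contact force between square_board and the fingers below 0.1 N), for 0.2 s.
3. the short board lies on its stand, let go (horizontal distance between short_board and short_stand below 0.012 m and z of short_board in the frame of short_stand between 0.013 and 0.023 m and angle between short_board's own z axis and vertical below 0.1 rad and angle between the x axis of short_board and the x axis of short_stand, either way round below 0.2 rad and contact force between short_board and the fingers below 0.1 N), for 0.2 s.
4. the long board lies on its stand, let go (horizontal distance between long_board and long_stand below 0.012 m and z of long_board in the frame of long_stand between 0.013 and 0.023 m and angle between long_board's own z axis and vertical below 0.1 rad and angle between the x axis of long_board and the x axis of long_stand, either way round below 0.2 rad and contact force between long_board and the fingers below 0.1 N), for 0.2 s.
At the end, for the whole second after the job is handed in: Weight upright in the dish within 16 mm of its centre; each board flat on the battens of its own stand (height within 5 mm), centre within 12 mm, edges within 0.2 rad (square: any quarter turn); all released and at rest; can and jar within 20 mm of where they stood (all of step 1 and all of step 2 and all of step 3 and all of step 4 and linear speed of each of weight, square_board, short_board, long_board below 0.02 m/s and angular speed of each of weight, square_board, short_board, long_board below 0.2 rad/s and distance of each of can, jar from where it was at the start of the episode below 0.02 m); the robot touches nothing.
It fails at once if the paint can or the small glass jar is shifted by more than 20 mm or tipped (distance of any of can, jar from where it was at the start of the episode above 0.02 m or angle between any of can, jar's own z axis and vertical above 0.3 rad).
It also fails if it takes over 120 s, if anything falls off the work surface, if the arm or the gripper's body presses on something with over 40 N, if the wrist force passes 120 N, or if a joint passes its speed limit or range.

## Robot

A 6-joint arm with a two-finger parallel gripper is mounted at the origin on the work surface. World frame = base frame: x ahead of the robot, y to its left, z up, the work surface at z = 0. Lengths are in m, angles in degrees, forces in N, time in s.
With the tool pointing down it reaches from about 0.25 to 0.725 m from the base axis. Payload 9.7 kg.
Tool frame: the origin (TCP) lies at the very end of the fingers, on their centre line; the grasp point (between the pads) lies 19 mm behind it; y points along the fingers, x is the direction in which the jaws open and shut, and the axes are right-handed (so a half turn about y gives the same grasp; the last joint's range is limited). The gripper opens to 85 mm and grips with 20 to 120 N. Pads are 22 mm wide; open, the fingers measure 114 mm over their backs; the gripper's body (76 mm by 85 mm) begins 54 mm behind the grasp point. The pads swing forward as they close: fully open they stand 13 mm farther back than shut.
Start: joints at [71.906, 4.979, 10.078, 95.1, 0, 90], TCP at [0.171, 0.523, 0.231] pointing down, gripper open.
Joint ranges: [-179.16, 179.16], [-48.56, 103.87], [-65.8, 70.77], [-126.05, 130.52], [-82.76, 87.17], [-180, 180]. Speed limits (degrees/s): [127.2, 127.2, 147.25, 180, 180, 180].

## Interface

Orientations are given as [roll, pitch, yaw] about the fixed x, y, z axes, in that order (R = Rz(yaw) Ry(pitch) Rx(roll)).
In Python, from workcell import bot gives the robot as it stands.
- The arm moves only by the shell command python3 -m jog 'ROWS' [FORCE]. ROWS is JSON, a list of rows, each a list of 7 numbers: the closure, from 0 (fully open) to 1 (shut), then the shift along the world's x, y, z in units of 25 mm (1.0 is 25 mm), then the turn, a rotation vector about the world's x, y, z in units of 5 degrees (1.0 is 5 degrees). A call has 1 to 5 rows; each row is the pose to reach, as a shift and turn from the pose commanded when the call began; what a row does not reach only later rows make up. A row lasts 1/10 s, in which the tool goes at most 50 mm and 8.59 degrees, less where a joint would pass 70% of its speed; a pose out of reach is approached as far as the arm can. A call with a gripper value outside its range is refused whole. The fingers move at their own pace and stop on an object; FORCE is the grip in N (left out, the last holds). Time passes only in rows, so rows that repeat a pose let the fingers close. It gives the time, the measured TCP pose, the force and the opening at its end, in the units of the state.
- bot.get_obs(): the state, without advancing time (a new reading comes with each control period).
- bot.camera(name): name is "scene" or "top" or "wrist"; returns (picture, depth): 384x512x3 uint8, red, green, blue; 384x512 float32, m along the optical axis (not along the pixel's ray), 0 where there is no reading.
- bot.camera_model(name): a dict with "fx", "fy", "cx", "cy" (pixels), "rvec" (rotation vector, rad) and "tvec" (3), from world to camera coordinates, as OpenCV has them; the wrist camera has in their place "tool_from_camera" (4x4, takes a point from camera to tool coordinates, whose origin is the TCP and whose axes are the tool frame's). Camera axes: x right, y down, z forward; pixel columns grow to the right and rows downward; lengths in m; the calibration is good to about 2 mm. A picture is of the moment at which its call begins: read the wrist's pose just before it. camera_model takes no time and is no camera call.
- bot.job_done(): hands the job in, once; it reports no verdict.
Trained networks look in the newest picture that a camera, given by its name, has taken for a name from the list of things; names that differ only in an ending like _2 or _b are one class to them, and where a whole thing is asked for, a point or a joint stands for the part that bears it (a point fixed in the world has none). Each returns a list of dicts, best first, with "conf" (0 to 1); they miss things now and then, are a little off and sometimes report something else, mostly with a low value. They report only what shows in the picture. A call takes as long as a camera call.
- bot.regions_of(camera, label): "pixels" (384x512 bool, what is visible of it) and "point" ([row, column] in pixels, amid what is visible of it).
The state is a dict: "time": time; "q": joint angles; "qd": joint speeds; "joint_efforts": joint torques, N m; "ee_pos": TCP position; "tcp_rot": TCP orientation; "wrist_force": force on the tool from outside, world axes, zero at the start; "torque": the same for the moment, N m; "opening": finger opening in m.
Only numpy, scipy, OpenCV 4.12 (cv2) and the standard library are available. Lean on these libraries where they do the work, as an engineer would, in place of code of your own. Each camera call takes 0.05 s, during which the arm holds its last target. There are 200 camera calls.

## Working session

There is one attempt and no reset: what is moved stays moved. The work goes in short steps, Python scripts to look and compute and a shell command to move; the robot and the scene stay as the last step left them, time stands still between calls to the robot, and variables do not carry over. Pictures are saved under pics/ and viewed, about 12 in all and at most 16, crops included, and the job is handed in when it is done.

```bash
ls; mkdir -p pics
python3 - <<'E'
from workcell import bot
import cv2,numpy as np
o=bot.get_obs();print({k:np.round(v,3).tolist() for k,v in o.items()})
a,d=bot.camera("top");b,_=bot.camera("scene")
cv2.imwrite("pics/top0.png",a[...,::-1]);cv2.imwrite("pics/scene0.png",b[...,::-1])
np.save("top0d.npy",d)
print(bot.camera_model("top"));print(bot.camera_model("wrist"))
E
```

```text
pics
{'time': 0.0, 'q': [71.906, 5.01, 10.035, 95.1, 0.0, 90.0], 'qd': [0.01, -0.001, -0.016, -0.018, 0.031, -0.033], 'joint_efforts': [0.002, -52.038, 46.481, 0.016, -0.0, 0.0], 'ee_pos': [0.171, 0.523, 0.231], 'tcp_rot': [-90.0, 0.076, 71.906], 'wrist_force': [0.109, 0.759, 0.633], 'torque': [0.05, -0.017, -0.031], 'opening': 0.085}
{'fx': 438.2631069533079, 'fy': 438.2631069533079, 'cx': 253.72109666635978, 'cy': 180.97865429224896, 'rvec': array([ 2.09930254, -2.12742871,  0.20159567]), 'tvec': array([6.22130116e-04, 5.34430468e-01, 1.14722069e+00])}
{'fx': 310.3114674350479, 'fy': 310.3114674350479, 'cx': 255.8735715219415, 'cy': 192.3302291617343, 'tool_from_camera': array([[ 9.99999997e-01,  5.87830523e-05,  4.45485790e-05,
        -2.21843809e-05],
       [-2.44996816e-05, -3.04964837e-01,  9.52363611e-01,
        -1.44208002e-01],
       [ 6.95685901e-05, -9.52363609e-01, -3.04964835e-01,
         7.85353626e-02],
       [ 0.00000000e+00,  0.00000000e+00,  0.00000000e+00,
         1.00000000e+00]])}
```

View pics/top0.png

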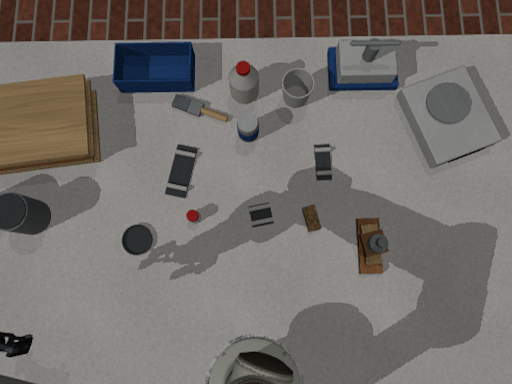

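View pics/scene0.png

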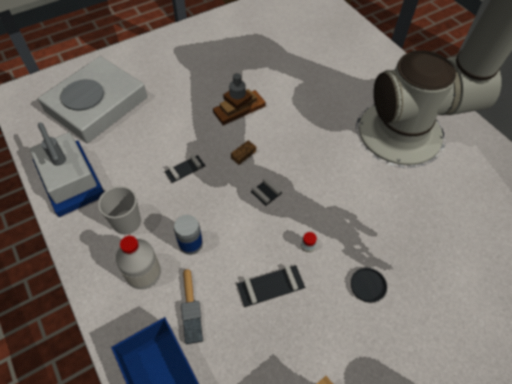

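The top view shows the pile at pixel (372,245), and stands at (261,215) square, (323,162) short and (182,171) long. The dish is at (137,240), the jar at (193,216), the can at (248,126), and a loose brown distractor at (312,218).

```bash
cat > h.py <<'E'
from workcell import bot
import cv2,numpy as np
from scipy.spatial.transform import Rotation as R
def campose(cam):
    "returns R,t world<-camera, and model"
    m=bot.camera_model(cam)
    if cam=="wrist":
        o=bot.get_obs();T=np.eye(4);T[:3,:3]=R.from_euler('xyz',o['tcp_rot'],degrees=True).as_matrix();T[:3,3]=o['ee_pos']
        T=T@m["tool_from_camera"];return T[:3,:3],T[:3,3],m
    r=cv2.Rodrigues(m['rvec'])[0];return r.T,-r.T@m['tvec'],m
def onplane(uv,z,P):
    r,t,m=P;uv=np.atleast_2d(np.float64(uv))
    d=np.c_[(uv[:,0]-m['cx'])/m['fx'],(uv[:,1]-m['cy'])/m['fy'],np.ones(len(uv))]@r.T
    return (t+d*((z-t[2])/d[:,2])[:,None])[:,:2]
def cloud(depth,mask,P):
    r,t,m=P;v,u=np.nonzero(mask&(depth>0));z=depth[v,u]
    return np.c_[(u-m['cx'])/m['fx']*z,(v-m['cy'])/m['fy']*z,z]@r.T+t
def rect(xy):
    "min-area rectangle: centre, sizes (long first), angle of long side in (-90,90]"
    (c,s,a)=cv2.minAreaRect(np.float32(xy*1000))
    if s[0]<s[1]: s=s[::-1];a+=90
    a=(a+90)%180-90
    return np.round(c,1),np.round(s,1),round(a,1)
E
python3 - <<'E'
from h import *
_,d=bot.camera("top");P=campose("top")
for n,z in [("weight",.134),("square_board",.066),("short_board",.044),("long_board",.022),("dish",.012),("square_stand",.014),("short_stand",.014),("long_stand",.014),("can",.1),("jar",.048)]:
    for r in bot.regions_of("top",n)[:2]:
        c=cloud(d,r['pixels'],P);v,u=np.nonzero(r['pixels'])
        print(n,round(r['conf'],2),len(u),r['point'],*rect(onplane(np.c_[u,v],z,P)),'z',np.round(np.percentile(c[:,2],[5,50,95])*1000),'med',np.round(np.median(c[:,:2],0)*1000))
E
```

```text
weight 0.74 347 [241.7, 376.5] [ 358.6 -311.1] [52.4 46.6] 89.2 z [ 69. 101. 136.] med [ 359. -316.]
square_board 0.53 235 [244.7, 366.3] [ 363.  -317.1] [62.1 60.5] -76.2 z [54. 67. 71.] med [ 365. -300.]
short_board 0.59 288 [254.1, 373.0] [ 361.9 -316.5] [105.1  48.2] 4.6 z [37. 45. 49.] med [ 331. -316.]
long_board 0.66 543 [254.4, 361.7] [ 358.2 -316.8] [148.7  64.3] 0.2 z [ 9. 22. 26.] med [ 330. -302.]
dish 0.75 733 [236.6, 138.8] [383.9 320.4] [83.3 80.5] 1.9 z [ 2.  7. 14.] med [384. 321.]
square_stand 0.64 446 [215.0, 261.2] [449.5 -24.4] [61.2 58.3] 10.1 z [ 3.  9. 21.] med [449. -25.]
short_stand 0.72 610 [162.4, 321.3] [ 597.  -202.9] [109.3  49.2] 2.0 z [ 1.  8. 20.] med [ 597. -203.]
long_stand 0.96 1077 [173.0, 180.1] [577.8 202.3] [148.9  64.6] -13.4 z [ 3.  7. 20.] med [576. 202.]
can 0.74 528 [121.7, 249.6] [675.4   8.2] [81.9 56.8] -0.8 z [ 29.  99. 104.] med [677.   9.]
jar 0.64 166 [216.7, 192.2] [442.4 159.4] [38.5 35.4] 89.2 z [10. 47. 52.] med [443. 160.]
```

```bash
python3 -m jog '[[0,7,-16,0.5,0,0,0],[0,7,-16,0.5,0,0,0],[0,7,-16,0.5,0,0,0],[0,7,-16,0.5,0,0,0],[0,7,-16,0.5,0,0,0]]' 20; python3 -c "
from workcell import bot
print(bot.get_obs()['q'])"
```

```text
time: 1.15
ee_pos: [0.2712, 0.2921, 0.2386]
tcp_rot: [-90.0, -0.0, 71.9]
wrist_force: [1.4, 1.2, 0.3]
opening: 0.0849
[ 4.71297857e+01 -1.53909930e+01 -7.96622828e+00  9.73845281e+01
 -6.30511166e-03  6.51837040e+01]
```

```bash
r='x'; python3 -m jog '[[0,3.4,-24.3,0,0,0,4.4],[0,3.4,-24.3,0,0,0,4.4],[0,3.4,-24.3,0,0,0,4.4],[0,3.4,-24.3,0,0,0,4.4],[0,3.4,-24.3,0,0,0,4.4]]'
```

```text
time: 1.65
ee_pos: [0.3031, 0.0687, 0.2389]
tcp_rot: [-90.1, -0.0, 94.0]
wrist_force: [1.4, -0.0, 0.4]
opening: 0.0857
```

```bash
python3 -m jog '[[0,2.2,-15.2,-0.8,0,0,0],[0,2.2,-15.2,-0.8,0,0,0],[0,2.2,-15.2,-0.8,0,0,0],[0,2.2,-15.2,-0.8,0,0,0],[0,2.2,-15.2,-0.8,0,0,0]]'
```

```text
time: 2.15
ee_pos: [0.3385, -0.1771, 0.226]
tcp_rot: [-90.1, 0.0, 93.9]
wrist_force: [2.7, 0.4, -0.0]
opening: 0.0855
```

```bash
python3 -m jog '[[0,0.8,-5.5,0,0,0,0],[0,0.8,-5.5,0,0,0,0],[0,0.8,-5.5,0,0,0,0],[0,0.8,-5.5,0,0,0,0],[0,0.8,-5.5,0,0,0,0]]'
cat > look.py <<'E'
from h import *
import sys
def look(name,parts):
    P=campose("wrist");a,d=bot.camera("wrist");cv2.imwrite(f"pics/{name}.png",a[...,::-1])
    print(bot.get_obs()['ee_pos'].round(4) if hasattr(bot.get_obs()['ee_pos'],'round') else bot.get_obs()['ee_pos'])
    for n,z in parts:
        for r in bot.regions_of("wrist",n)[:2]:
            v,u=np.nonzero(r['pixels']);c=cloud(d,r['pixels'],P)
            top=c[np.abs(c[:,2]-z)<.006]
            print(n,round(r['conf'],2),len(u),'plane',*rect(onplane(np.c_[u,v],z,P)),'| cloud',*(rect(top[:,:2]) if len(top)>20 else ['-']),len(top),'z',np.round(np.percentile(c[:,2],[5,50,95])*1000) if len(c) else '')
look(sys.argv[1],[(p.split(':')[0],float(p.split(':')[1])) for p in sys.argv[2:]])
E
python3 look.py w1 weight:.134 square_board:.066 short_board:.044 long_board:.022
```

```text
time: 2.65
ee_pos: [0.3586, -0.3127, 0.2252]
tcp_rot: [-89.9, -0.1, 93.8]
wrist_force: [0.1, 0.5, 0.0]
opening: 0.0854
[ 0.3587 -0.312   0.2256]
weight 0.83 2294 plane [ 348.7 -321.3] [45.4 40.4] -23.6 | cloud [ 359.8 -322.4] [24.2 23.3] 57.9 730 z [ 87. 102. 136.]
square_board 0.87 1415 plane [ 361.2 -320. ] [64.8 61.2] 13.1 | cloud [ 362.1 -320.2] [60.3 60.3] 13.4 1233 z [48. 67. 69.]
short_board 0.82 1403 plane [ 360.7 -318.2] [106.9  44.1] 4.9 | cloud [ 361.1 -318.7] [105.4  43.7] 4.6 1353 z [44. 46. 47.]
long_board 0.91 2254 plane [ 358.2 -318.4] [152.6  62.2] 0.6 | cloud [ 357.9 -318.9] [150.3  60.2] 0.2 2130 z [22. 24. 25.]
long_board 0.21 89 plane [658.9 -23.8] [20.5 13.3] -86.2 | cloud - 10 z [ 4. 11. 19.]
```

View pics/w1.png

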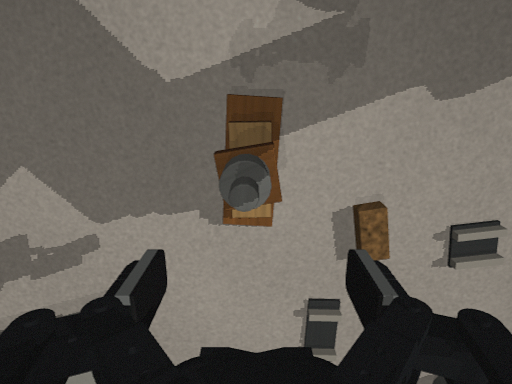

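The wrist view shows the pile centred at about (250,160), with the weight's knob at (245,190). Knob centre is at (0.360,-0.322), so I'm going down onto it.

```bash
python3 -m jog '[[0,0.05,-0.4,-1.5,0,0,0],[0,0.05,-0.4,-3.3,0,0,0],[0,0.05,-0.4,-4.8,0,0,0],[0,0.05,-0.4,-4.8,0,0,0],[0.3,0.05,-0.4,-4.8,0,0,0]]' 40;  python3 -m jog '[[1,0,0,0,0,0,0],[1,0,0,0,0,0,0],[1,0,0,0,0,0,0],[1,0,0,0,0,0,0],[1,0,0,0,0,0,0]]' 60; python3 -m jog '[[1,0,0,0,0,0,0],[1,0,0,0,0,0,0],[1,0,0,0.5,0,0,0],[1,0,0,1,0,0,0],[1,0,0,2,0,0,0]]'
```

```text
time: 3.4
ee_pos: [0.3603, -0.3218, 0.1069]
tcp_rot: [-90.0, 0.0, 94.0]
wrist_force: [0.3, 0.5, 0.8]
opening: 0.0732
time: 3.9
ee_pos: [0.3607, -0.3227, 0.1074]
tcp_rot: [-90.1, 0.1, 93.9]
wrist_force: [-1.1, 1.6, 7.7]
opening: 0.0234
time: 4.4
ee_pos: [0.3595, -0.3217, 0.1556]
tcp_rot: [-89.9, -0.1, 93.9]
wrist_force: [0.5, -0.3, -4.2]
opening: 0.0233
```

```bash
python3 -m jog '[[1,1,25.7,0.5,0,0,0],[1,1,25.7,0.5,0,0,0],[1,1,25.7,0.5,0,0,0],[1,1,25.7,0.5,0,0,0],[1,1,25.7,0.5,0,0,0]]'
```

```text
time: 4.9
ee_pos: [0.3695, -0.0709, 0.1617]
tcp_rot: [-90.1, 0.0, 93.9]
wrist_force: [2.3, 0.2, -3.2]
opening: 0.0235
```

```bash
python3 -m jog '[[1,0.6,16,0,0,0,0],[1,0.6,16,0,0,0,0],[1,0.6,16,0,0,0,0],[1,0.6,16,0,0,0,0],[1,0.6,16,0,0,0,0]]'
```

```text
time: 5.4
ee_pos: [0.3789, 0.1796, 0.1618]
tcp_rot: [-90.1, -0.0, 93.9]
wrist_force: [2.3, 0.1, -4.4]
opening: 0.0235
```

```bash
python3 -m jog '[[1,0.2,5.65,0,0,0,0],[1,0.2,5.65,0,0,0,0],[1,0.2,5.65,0,0,0,0],[1,0.2,5.65,0,0,0,0],[1,0.2,5.65,0,0,0,0]]'; python3 look.py d1 weight:.12 dish:.012
```

```text
time: 5.9
ee_pos: [0.3839, 0.3192, 0.1608]
tcp_rot: [-90.0, 0.0, 94.0]
wrist_force: [0.2, -1.4, -3.4]
opening: 0.023
[0.3841 0.3185 0.161 ]
weight 0.76 6633 plane [403.  322.6] [84.2 56.1] 21.5 | cloud [367.4 317.7] [44.4 15.4] -84.1 87 z [133. 156. 189.]
dish 0.62 4365 plane [374.8 321. ] [83.6 67.8] -88.8 | cloud [374.5 321. ] [83.4 67.3] -88.8 3808 z [ 6.  7. 14.]
```

View pics/d1.png

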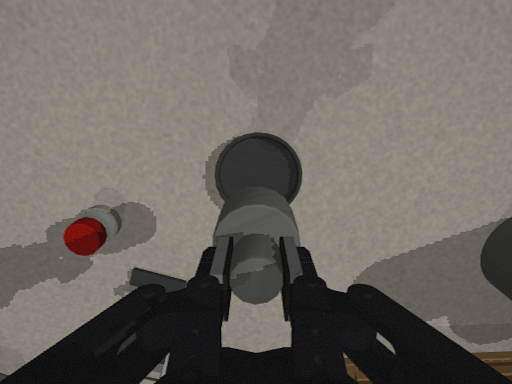

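The view shows the weight hanging upright at about (258,240) and the dish at (258,172). The dish centre agrees with (0.384,0.321), so I'm lowering.

```bash
python3 -m jog '[[1,0,0.1,-2,0,0,0],[1,0,0.1,-3.5,0,0,0],[1,0,0.1,-4.3,0,0,0],[1,0,0.1,-4.4,0,0,0],[1,0,0.1,-4.4,0,0,0]]';python3 -m jog '[[1,0,0,-0.1,0,0,0],[1,0,0,-0.1,0,0,0],[1,0,0,-0.2,0,0,0],[1,0,0,-0.2,0,0,0]]'
```

```text
time: 6.55
ee_pos: [0.3845, 0.3204, 0.0513]
tcp_rot: [-90.0, -0.0, 93.8]
wrist_force: [0.6, -0.1, -3.8]
opening: 0.0235
time: 6.95
ee_pos: [0.3848, 0.3216, 0.0465]
tcp_rot: [-90.1, -0.1, 93.9]
wrist_force: [0.1, 0.8, -0.5]
opening: 0.0229
```

```bash
python3 -m jog '[[1,0,0,-0.05,0,0,0],[0.6,0,0,-0.05,0,0,0],[0,0,0,-0.05,0,0,0],[0,0,0,-0.05,0,0,0],[0,0,0,-0.05,0,0,0]]';python3 -m jog '[[0,0,0,0,0,0,0],[0,0,0,0.5,0,0,0],[0,0,0,2,0,0,0],[0,0,0,4,0,0,0],[0,0,0,5.5,0,0,0]]'; python3 look.py d2 weight:.073 dish:.012
```

```text
time: 7.45
ee_pos: [0.3842, 0.3211, 0.0443]
tcp_rot: [-90.0, 0.0, 93.9]
wrist_force: [-0.5, 0.1, -0.7]
opening: 0.0761
time: 7.95
ee_pos: [0.3843, 0.3211, 0.1856]
tcp_rot: [-90.1, -0.1, 93.9]
wrist_force: [0.4, -1.0, -1.1]
opening: 0.0858
[0.3856 0.3222 0.1915]
weight 0.92 2005 plane [373.3 320.4] [45.8 40.5] 3.9 | cloud [384.  321.3] [24.4 23.6] -72.3 635 z [25. 41. 75.]
dish 0.76 3059 plane [382.5 320.6] [85.  84.3] -38.8 | cloud [382.1 320.7] [84.5 84. ] -36.8 2737 z [ 6.  7. 14.]
```

The weight is in the dish, within 2 mm of its centre. Now back to the pile.

```bash
python3 -m jog '[[0,-0.9,-25.6,0,0,0,1.9],[0,-0.9,-25.6,0,0,0,1.9],[0,-0.9,-25.6,0,0,0,1.9],[0,-0.9,-25.6,0,0,0,1.9],[0,-0.9,-25.6,0,0,0,1.9]]'
```

```text
time: 8.6
ee_pos: [0.3746, 0.0715, 0.1814]
tcp_rot: [-90.0, 0.0, 103.5]
wrist_force: [1.7, 0.5, 0.7]
opening: 0.0853
```

```bash
python3 -m jog '[[0,-0.5,-15.5,0,0,0,0],[0,-0.5,-15.5,0,0,0,0],[0,-0.5,-15.5,0,0,0,0],[0,-0.5,-15.5,0,0,0,0],[0,-0.5,-15.5,0,0,0,0]]'
```

```text
time: 9.1
ee_pos: [0.3666, -0.1785, 0.1816]
tcp_rot: [-90.0, -0.0, 103.4]
wrist_force: [2.5, -0.0, 0.6]
opening: 0.0852
```

```bash
python3 -m jog '[[0,-0.2,-5.65,0,0,0,0],[0,-0.2,-5.65,0,0,0,0],[0,-0.2,-5.65,0,0,0,0],[0,-0.2,-5.65,0,0,0,0],[0,-0.2,-5.65,0,0,0,0]]'; python3 look.py p2  square_board:.066 short_board:.044 long_board:.022
```

```text
time: 9.6
ee_pos: [0.3618, -0.3181, 0.1809]
tcp_rot: [-89.9, -0.1, 103.3]
wrist_force: [0.0, 0.2, 0.2]
opening: 0.0853
[ 0.3621 -0.3174  0.1813]
square_board 0.69 4852 plane [ 361.  -320.2] [63.5 60.8] 13.4 | cloud [ 362.2 -320.2] [60.7 60. ] 13.2 4626 z [62. 68. 69.]
short_board 0.85 1881 plane [ 360.8 -317.9] [107.8  45.1] 4.8 | cloud [ 360.9 -318.6] [105.3  44.3] 4.4 1813 z [42. 46. 47.]
long_board 0.92 2607 plane [ 358.1 -318.7] [150.2  60.2] 0.2 | cloud [ 357.9 -318.9] [149.9  59.8] -0.0 2593 z [22. 24. 25.]
```

```bash
python3 -m jog '[[0,0,-0.1,-2,0,0,0],[0,0,-0.1,-4,0,0,0],[0,0,-0.1,-5.3,0,0,0],[0,0,-0.1,-5.35,0,0,0],[0,0,-0.1,-5.35,0,0,0]]' 30;  python3 -m jog '[[1,0,0,0,0,0,0],[1,0,0,0,0,0,0],[1,0,0,0,0,0,0],[1,0,0,0,0,0,0],[1,0,0,0,0,0,0]]'; python3 -m jog '[[1,0,0,0,0,0,0],[1,0,0,0.3,0,0,0],[1,0,0,0.6,0,0,0],[1,0,0,1.2,0,0,0],[1,0,0,2.5,0,0,0]]'
```

```text
time: 10.3
ee_pos: [0.3628, -0.3198, 0.0491]
tcp_rot: [-90.0, 0.0, 103.5]
wrist_force: [0.4, -0.9, 1.4]
opening: 0.0852
time: 10.8
ee_pos: [0.3637, -0.3211, 0.0507]
tcp_rot: [-90.1, 0.2, 103.4]
wrist_force: [0.2, 0.9, 7.1]
opening: 0.0591
time: 11.3
ee_pos: [0.3617, -0.3196, 0.1105]
tcp_rot: [-89.9, -0.1, 103.4]
wrist_force: [0.5, -0.1, -1.1]
opening: 0.0593
```

```bash
python3 -m jog '[[1,5.5,11.8,2.5,0,0,0],[1,5.5,11.8,2.5,0,0,0],[1,5.5,11.8,2.5,0,0,0],[1,5.5,11.8,2.5,0,0,0],[1,5.5,11.8,2.5,0,0,0]]'
```

```text
time: 11.8
ee_pos: [0.4669, -0.096, 0.1598]
tcp_rot: [-90.1, 0.0, 103.4]
wrist_force: [1.3, -1.0, -0.7]
opening: 0.0593
```

```bash
python3 -m jog '[[1,1.3,2.9,0.5,0,0,0],[1,1.3,2.9,0.5,0,0,0],[1,1.3,2.9,0.5,0,0,0],[1,1.3,2.9,0.5,0,0,0],[1,1.3,2.9,0.5,0,0,0]]';python3 look.py s1 square_stand:.018 square_board:.17
```

```text
time: 12.3
ee_pos: [0.4985, -0.026, 0.1707]
tcp_rot: [-90.0, 0.0, 103.4]
wrist_force: [0.4, 0.7, -1.4]
opening: 0.059
[ 0.4984 -0.0262  0.1706]
square_stand 0.72 3938 plane [447.3 -23.3] [60.7 58. ] -79.6 | cloud [448.3 -23.2] [59.6 50. ] -79.1 1466 z [ 7.  8. 20.]
square_board 0.84 16288 plane [504.3 -24.7] [75.4 68.3] 13.4 | cloud [468.  -32.9] [60.1  1.5] -76.6 708 z [177. 188. 189.]
```

View pics/s1.png

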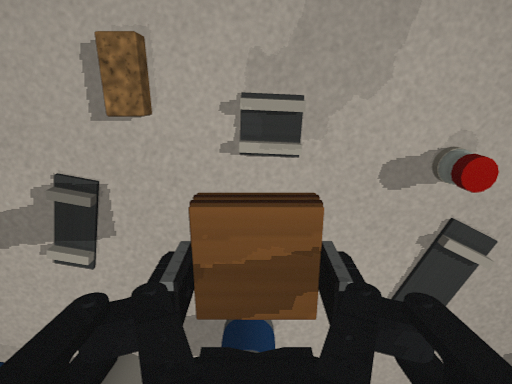

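The view shows the square stand at (272,124), with its battens parallel to the board's edges, and the board held squarely at (256,255). I'm placing it.

```bash
python3 -m jog '[[1,-2,0.1,-1,0,0,-0.6],[1,-2,0.1,-3,0,0,-0.6],[1,-2,0.1,-5,0,0,-0.6],[1,-2,0.1,-5.5,0,0,-0.6],[1,-2,0.1,-5.6,0,0,-0.6]]'; python3 -m jog '[[1,0,0,-0.1,0,0,0],[1,0,0,-0.2,0,0,0],[1,0,0,-0.25,0,0,0],[1,0,0,-0.25,0,0,0]]'
```

```text
time: 12.95
ee_pos: [0.4468, -0.0234, 0.0279]
tcp_rot: [-89.8, -0.1, 100.3]
wrist_force: [0.1, -0.8, 0.1]
opening: 0.0591
time: 13.35
ee_pos: [0.4494, -0.0229, 0.0248]
tcp_rot: [-90.1, 0.0, 100.4]
wrist_force: [0.3, 0.2, 0.9]
opening: 0.0591
```

```bash
python3 -m jog '[[0.2,0,0,0,0,0,0],[0,0,0,0,0,0,0],[0,0,0,0,0,0,0],[0,0,0,0,0,0,0],[0,0,0,0,0,0,0]]'; python3 -m jog '[[0,0,0,0.5,0,0,0],[0,0,0,1.5,0,0,0],[0,0,0,3,0,0,0],[0,0,0,4.5,0,0,0],[0,0,0,6,0,0,0]]'; python3 look.py s2 square_board:.04 square_stand:.018
```

```text
time: 13.85
ee_pos: [0.4488, -0.0228, 0.0241]
tcp_rot: [-90.0, 0.0, 100.4]
wrist_force: [-0.7, -0.4, -0.3]
opening: 0.085
time: 14.35
ee_pos: [0.4485, -0.0228, 0.1765]
tcp_rot: [-90.0, 0.0, 100.4]
wrist_force: [0.9, -0.7, 0.6]
opening: 0.0856
[ 0.4503 -0.0229  0.1827]
square_board 0.74 4098 plane [447.  -23.4] [62.1 60. ] 10.4 | cloud [448.  -23.2] [60.  59.8] -79.7 3955 z [40. 42. 43.]
square_stand 0.59 149 plane [418.1 -28.6] [51.7  2. ] -79.6 | cloud - 0 z [6. 8. 9.]
```

View pics/s2.png

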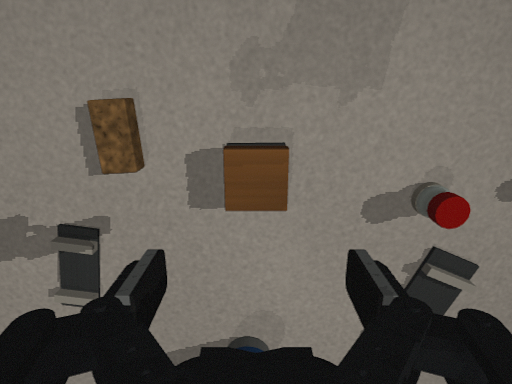

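The square board sits centred on its stand at (256,178). The short board is next.

```bash
python3 -m jog '[[0,-3.55,-11.8,0,0,0,-1.2],[0,-3.55,-11.8,0,0,0,-1.2],[0,-3.55,-11.8,0,0,0,-1.2],[0,-3.55,-11.8,0,0,0,-1.2],[0,-3.55,-11.8,0,0,0,-1.2]]'; python3 -m jog '[[0,0,0,0,0,0,0]]'
```

```text
time: 15.0
ee_pos: [0.3754, -0.2637, 0.1736]
tcp_rot: [-90.0, -0.0, 94.4]
wrist_force: [1.8, 0.2, -0.5]
opening: 0.0855
time: 15.1
ee_pos: [0.3744, -0.2665, 0.1731]
tcp_rot: [-89.9, 0.0, 94.0]
wrist_force: [-0.4, 0.5, -1.1]
opening: 0.0857
```

```bash
python3 -m jog '[[0,-0.5,-2.1,0,0,0,0],[0,-0.5,-2.1,0,0,0,0],[0,-0.5,-2.1,0,0,0,0],[0,-0.5,-2.1,0,0,0,0]]';python3 look.py p3 short_board:.044 long_board:.022
```

```text
time: 15.5
ee_pos: [0.3643, -0.3138, 0.1737]
tcp_rot: [-90.0, -0.1, 94.4]
wrist_force: [-0.0, -0.4, -0.2]
opening: 0.0856
[ 0.3645 -0.3137  0.1739]
short_board 0.74 5472 plane [ 360.7 -318.5] [106.6  44.1] 4.5 | cloud [ 361.2 -318.5] [105.7  44.2] 4.8 5421 z [44. 46. 47.]
long_board 0.91 3711 plane [ 358.1 -319.2] [150.7  60.8] 0.3 | cloud [ 358.  -318.9] [150.5  60.1] 0.1 3690 z [22. 24. 25.]
long_board 0.45 1348 plane [ 561.4 -208.3] [62.4 46.3] 7.6 | cloud [ 564.  -205.6] [43.3 12.2] -87.9 334 z [ 6.  8. 20.]
```

```bash
python3 -m jog '[[0,-0.13,-0.2,-2,0,0,0],[0,-0.13,-0.2,-4,0,0,0],[0,-0.13,-0.2,-5.8,0,0,0],[0,-0.13,-0.2,-5.85,0,0,0],[0,-0.13,-0.2,-5.85,0,0,0]]' 30;  python3 -m jog '[[1,0,0,0,0,0,0],[1,0,0,0,0,0,0],[1,0,0,0,0,0,0],[1,0,0,0,0,0,0],[1,0,0,0,0,0,0]]'; python3 -m jog '[[1,0,0,0,0,0,0],[1,0,0,0.3,0,0,0],[1,0,0,0.6,0,0,0],[1,0,0,1.2,0,0,0],[1,0,0,2.5,0,0,0]]'
```

```text
time: 16.15
ee_pos: [0.3611, -0.3191, 0.0286]
tcp_rot: [-90.0, -0.0, 94.5]
wrist_force: [-0.5, 0.4, 0.6]
opening: 0.0855
time: 16.65
ee_pos: [0.3619, -0.3204, 0.0298]
tcp_rot: [-90.1, 0.1, 94.4]
wrist_force: [0.4, 1.1, 7.7]
opening: 0.0434
time: 17.15
ee_pos: [0.36, -0.3189, 0.0899]
tcp_rot: [-89.9, -0.1, 94.4]
wrist_force: [0.5, -0.4, -0.5]
opening: 0.0433
```

```bash
python3 -m jog '[[1,9.2,0.4,4,0,0,0],[1,9.2,0.4,4,0,0,0],[1,9.2,0.4,4,0,0,0],[1,9.2,0.4,4,0,0,0],[1,9.2,0.4,4,0,0,0]]';python3 -m jog '[[1,0,0,0,0,0,0]]'
```

```text
time: 17.65
ee_pos: [0.5917, -0.3094, 0.192]
tcp_rot: [-90.1, 0.0, 94.4]
wrist_force: [0.2, -0.9, -0.0]
opening: 0.0434
time: 17.75
ee_pos: [0.5958, -0.3095, 0.1912]
tcp_rot: [-90.2, 0.1, 94.6]
wrist_force: [-0.3, -0.1, -1.3]
opening: 0.0432
```

```bash
python3 look.py t1 short_stand:.014 short_board:.211
```

```text
[ 0.5928 -0.3095  0.1901]
short_stand 0.91 4058 plane [ 596.2 -204.5] [105.2  51.3] 2.9 | cloud [ 597.8 -203.7] [104.5  44.4] 2.1 1649 z [ 5.  8. 20.]
short_board 0.84 18878 plane [ 589.9 -310.1] [103.5  43.3] 4.2 | cloud [ 594.1 -309.7] [103.8  44.1] 4.5 18001 z [206. 207. 208.]
```

View pics/t1.png

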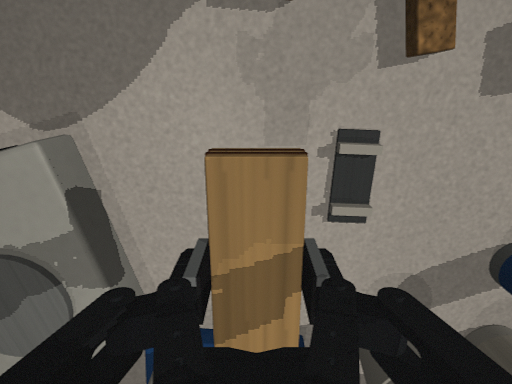

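The view shows the short stand at (354,176), nearly aligned with the held board at (256,250). I'm moving over it and lowering.

```bash
python3 -m jog '[[1,0.1,4.2,0,0,0,-0.45],[1,0.1,4.2,-1,0,0,-0.45],[1,0.1,4.2,-3,0,0,-0.45],[1,0.1,4.2,-5,0,0,-0.45],[1,0.1,4.2,-6,0,0,-0.45]]'; python3 -m jog '[[1,0,0,-0.3,0,0,0],[1,0,0,-0.3,0,0,0]]'
```

```text
time: 18.4
ee_pos: [0.5891, -0.2038, 0.0367]
tcp_rot: [-89.8, -0.1, 92.2]
wrist_force: [-0.5, 0.2, -0.9]
opening: 0.0435
time: 18.6
ee_pos: [0.591, -0.205, 0.0324]
tcp_rot: [-89.9, -0.0, 92.1]
wrist_force: [0.1, -0.2, -0.8]
opening: 0.0431
```

```bash
python3 -m jog '[[1,0.15,0,0,0,0,0],[1,0.15,0,-0.1,0,0,0],[1,0.15,0,-0.2,0,0,0],[1,0.15,0,-0.25,0,0,0],[1,0.15,0,-0.25,0,0,0]]'; python3 -m jog '[[1,0,0,0,0,0,0]]'
```

```text
time: 19.1
ee_pos: [0.5963, -0.2048, 0.0261]
tcp_rot: [-90.0, -0.0, 92.2]
wrist_force: [-0.6, 0.7, -1.4]
opening: 0.0428
time: 19.2
ee_pos: [0.5963, -0.2047, 0.0262]
tcp_rot: [-90.0, -0.0, 92.2]
wrist_force: [-0.3, -0.2, -0.9]
opening: 0.0431
```

```bash
python3 -m jog '[[1,0,0,-0.06,0,0,0],[1,0,0,-0.1,0,0,0],[1,0,0,-0.1,0,0,0],[0.3,0,0,-0.1,0,0,0],[0,0,0,-0.1,0,0,0]]'; python3 -m jog '[[0,0,0,0,0,0,0],[0,0,0,0,0,0,0],[0,0,0,0,0,0,0]]'; python3 -m jog '[[0,0,0,0.5,0,0,0],[0,0,0,1.5,0,0,0],[0,0,0,3,0,0,0],[0,0,0,4.5,0,0,0],[0,0,0,6,0,0,0]]'; python3 look.py t2 short_board:.04 short_stand:.018
```

```text
time: 19.7
ee_pos: [0.5964, -0.2048, 0.0238]
tcp_rot: [-90.0, 0.0, 92.2]
wrist_force: [-0.6, -0.1, -0.3]
opening: 0.0705
time: 20.0
ee_pos: [0.5962, -0.2047, 0.0234]
tcp_rot: [-90.0, -0.0, 92.2]
wrist_force: [0.4, -0.1, -0.2]
opening: 0.0856
time: 20.5
ee_pos: [0.5961, -0.2047, 0.1762]
tcp_rot: [-90.0, 0.0, 92.2]
wrist_force: [-0.3, -0.2, 0.2]
opening: 0.0858
[ 0.5976 -0.2052  0.1834]
short_board 0.63 5132 plane [ 594.9 -205.1] [105.5  44.2] 2.1 | cloud [ 595.3 -205.1] [104.2  44.1] 2.1 5069 z [40. 42. 43.]
```

View pics/t2.png

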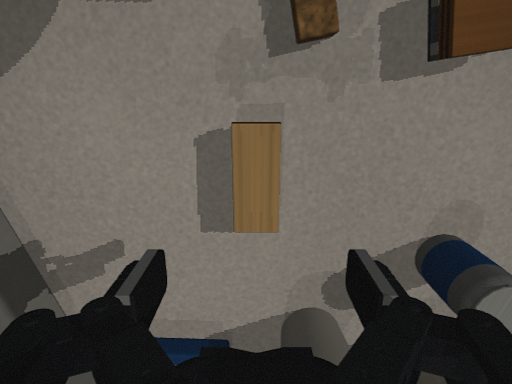

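The short board lies on its stand at (256,177), within about 3 mm. The long board is next.

```bash
python3 -m jog '[[0,-9.5,-4.55,0,0,0,-0.4],[0,-9.5,-4.55,0,0,0,-0.4],[0,-9.5,-4.55,0,0,0,-0.4],[0,-9.5,-4.55,0,0,0,-0.4],[0,-9.5,-4.55,0,0,0,-0.4]]'; python3 -m jog '[[0,0,0,0,0,0,0]]'
```

```text
time: 21.15
ee_pos: [0.3687, -0.3129, 0.1729]
tcp_rot: [-90.0, -0.0, 90.2]
wrist_force: [-0.5, -1.3, 0.3]
opening: 0.0855
time: 21.25
ee_pos: [0.3665, -0.3143, 0.1736]
tcp_rot: [-89.9, 0.0, 89.9]
wrist_force: [0.0, -0.9, 0.3]
opening: 0.0856
```

```bash
python3 -m jog '[[0,-0.3,-0.2,0,0,0,0],[0,-0.3,-0.2,0,0,0,0],[0,-0.3,-0.2,0,0,0,0]]';python3 look.py p4 long_board:.022
```

```text
time: 21.55
ee_pos: [0.364, -0.3174, 0.1733]
tcp_rot: [-90.0, -0.0, 90.2]
wrist_force: [0.4, -0.6, 0.9]
opening: 0.0853
[ 0.3641 -0.3173  0.1733]
long_board 0.79 9349 plane [ 357.9 -318.8] [151.8  61. ] 0.3 | cloud [ 357.6 -318.9] [149.7  60.1] 0.2 9269 z [22. 24. 25.]
```

```bash
python3 -m jog '[[0,-0.25,-0.06,-2,0,0,0],[0,-0.25,-0.06,-4,0,0,0],[0,-0.25,-0.06,-6,0,0,0],[0,-0.25,-0.06,-6.7,0,0,0],[0,-0.25,-0.06,-6.75,0,0,0]]' 40;  python3 -m jog '[[0,0,0,0,0,0,0],[1,0,0,0,0,0,0],[1,0,0,0,0,0,0],[1,0,0,0,0,0,0],[1,0,0,0,0,0,0]]'; python3 -m jog '[[1,0,0,0,0,0,0],[1,0,0,0.3,0,0,0],[1,0,0,0.6,0,0,0],[1,0,0,1.2,0,0,0],[1,0,0,2.5,0,0,0]]'
```

```text
time: 22.15
ee_pos: [0.356, -0.3173, 0.0018]
tcp_rot: [-89.8, -0.2, 90.2]
wrist_force: [0.4, 0.4, -0.4]
opening: 0.0853
time: 22.65
ee_pos: [0.3582, -0.3199, 0.0069]
tcp_rot: [-90.1, 0.1, 90.2]
wrist_force: [-0.1, 1.2, 4.4]
opening: 0.0586
time: 23.15
ee_pos: [0.3561, -0.3184, 0.0667]
tcp_rot: [-89.8, -0.1, 90.1]
wrist_force: [-0.8, 0.0, -1.9]
opening: 0.0588
```

```bash
python3 -m jog '[[1,8.5,15.5,5.4,0,0,-2.7],[1,8.5,15.5,5.4,0,0,-2.7],[1,8.5,15.5,5.4,0,0,-2.7],[1,8.5,15.5,5.4,0,0,-2.7],[1,8.5,15.5,5.4,0,0,-2.7]]'
```

```text
time: 23.65
ee_pos: [0.4702, -0.1128, 0.1404]
tcp_rot: [-90.1, 0.0, 76.6]
wrist_force: [0.2, -0.6, -1.8]
opening: 0.0591
```

```bash
python3 -m jog '[[1,4,7.4,2.6,0,0,0],[1,4,7.4,2.6,0,0,0],[1,4,7.4,2.6,0,0,0],[1,4,7.4,2.6,0,0,0],[1,4,7.4,2.6,0,0,0]]';python3 -m jog '[[1,0,0,0,0,0,0]]'; python3 look.py u1 long_stand:.014 long_board:.22
```

```text
time: 24.15
ee_pos: [0.571, 0.074, 0.2055]
tcp_rot: [-90.1, -0.1, 76.8]
wrist_force: [0.3, -0.9, -1.8]
opening: 0.0588
time: 24.25
ee_pos: [0.5706, 0.0729, 0.2048]
tcp_rot: [-90.1, -0.0, 76.8]
wrist_force: [-0.5, -0.7, -1.5]
opening: 0.0588
[0.5699 0.0715 0.2042]
long_stand 0.97 7766 plane [577.  203.2] [148.1  66.1] -13.0 | cloud [577.4 203.3] [149.2  60.5] -13.0 2991 z [ 6.  8. 20.]
long_board 0.64 33036 plane [558.1  75.7] [126.7  60.7] -13.4 | cloud [558.1  75.2] [125.4  61.3] -13.2 32713 z [221. 222. 222.]
long_board 0.3 1128 plane [533.1 -13.9] [40.2  7. ] 2.0 | cloud - 0 z [ 3.  8. 19.]
```

View pics/u1.png

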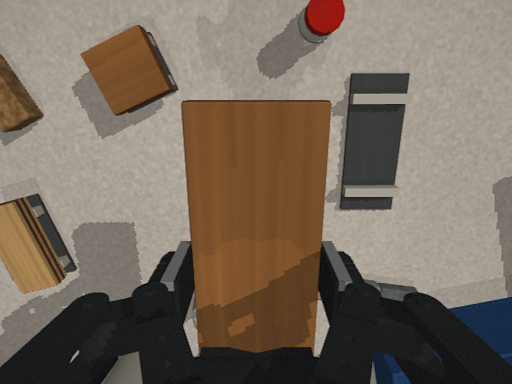

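The view shows the long stand at (376,140) and the held board at (256,220), parallel to it. I'm moving sideways and lowering.

```bash
python3 -m jog '[[1,0.28,5.25,0,0,0,0],[1,0.28,5.25,0,0,0,0],[1,0.28,5.25,-1.5,0,0,0],[1,0.28,5.25,-3,0,0,0],[1,0.28,5.25,-4.5,0,0,0]]'; python3 -m jog '[[1,0,0,-1,0,0,0],[1,0,0,-1.8,0,0,0],[1,0,0,-2.2,0,0,0],[1,0,0,-2.2,0,0,0],[1,0,0,-2.2,0,0,0]]'
```

```text
time: 24.9
ee_pos: [0.5761, 0.2013, 0.0899]
tcp_rot: [-90.0, 0.0, 76.7]
wrist_force: [0.4, 0.3, -2.8]
opening: 0.0587
time: 25.4
ee_pos: [0.5769, 0.2012, 0.0374]
tcp_rot: [-90.1, -0.0, 76.6]
wrist_force: [-0.0, -0.4, -2.2]
opening: 0.0589
```

```bash
python3 -m jog '[[1,0,0.08,-0.2,0,0,0],[1,0,0.08,-0.4,0,0,0],[1,0,0.08,-0.5,0,0,0],[1,0,0.08,-0.52,0,0,0],[1,0,0.08,-0.52,0,0,0]]'
```

```text
time: 25.9
ee_pos: [0.5768, 0.2039, 0.0249]
tcp_rot: [-90.1, -0.0, 76.7]
wrist_force: [-4.5, -1.0, 10.7]
opening: 0.059
```

Contact is made, so I'm releasing.

```bash
python3 -m jog '[[1,0,0,0.03,0,0,0],[0.3,0,0,0.03,0,0,0],[0,0,0,0.03,0,0,0],[0,0,0,0.03,0,0,0],[0,0,0,0.03,0,0,0]]'; python3 -m jog '[[0,0,0,0.5,0,0,0],[0,0,0,1.5,0,0,0],[0,0,0,3,0,0,0],[0,0,0,4.5,0,0,0],[0,0,0,6,0,0,0]]'; python3 -m jog '[[0,0,0,2,0,0,0],[0,0,0,2,0,0,0]]'; python3 look.py u2 long_board:.04 long_stand:.014
python3 - <<'E'
from h import *
a,d=bot.camera("top");P=campose("top");cv2.imwrite("pics/top1.png",a[...,::-1])
for n,z in [("weight",.073),("square_board",.04),("short_board",.04),("long_board",.04),("dish",.012),("can",.1),("jar",.048)]:
    for r in bot.regions_of("top",n)[:1]:
        c=cloud(d,r['pixels'],P);print(n,round(r['conf'],2),np.round(np.median(c[:,:2],0)*1000),'ztop',np.round(np.percentile(c[:,2],[5,50,95])*1000))
E
```

```text
time: 26.4
ee_pos: [0.5764, 0.2037, 0.0237]
tcp_rot: [-90.0, 0.0, 76.7]
wrist_force: [0.4, -0.4, -0.2]
opening: 0.0854
time: 26.9
ee_pos: [0.5763, 0.2036, 0.1765]
tcp_rot: [-90.0, -0.0, 76.7]
wrist_force: [0.8, 0.6, 0.1]
opening: 0.0854
time: 27.1
ee_pos: [0.5781, 0.2042, 0.2325]
tcp_rot: [-90.5, -0.3, 76.7]
wrist_force: [0.6, 0.7, 0.8]
opening: 0.0854
[0.5778 0.2041 0.229 ]
square_board 0.71 [450. -22.] ztop [37. 41. 45.]
short_board 0.7 [ 596. -204.] ztop [28. 41. 45.]
long_board 0.73 [593. 181.] ztop [27. 41. 46.]
can 0.95 [678.   8.] ztop [ 34.  99. 104.]
```

View pics/top1.png

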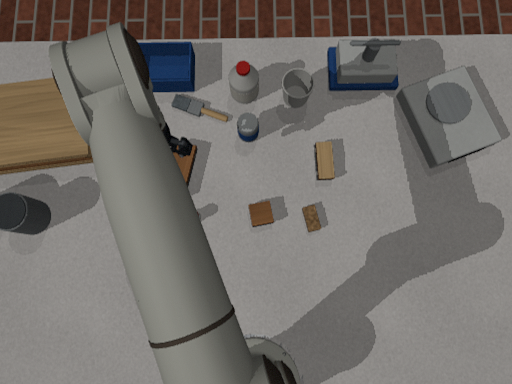

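The top view shows the square board at (261,214) and the short board at (325,160) in place, and the can still at (248,126). The arm hides the rest, and the wrist network missed the long board, so I'm looking again.

```bash
python3 look.py u3 long_board:.04 jar:.048 weight:.073 dish:.012
python3 -c "
from h import *
a,d=bot.camera('scene');P=campose('scene')
for n,z in [('weight',.073),('dish',.012),('jar',.048),('long_board',.04)]:
    for r in bot.regions_of('scene',n)[:1]:
        c=cloud(d,r['pixels'],P);t=c[abs(c[:,2]-z)<.006];print(n,round(r['conf'],2),*rect(t[:,:2]))
"
```

```text
[0.5764 0.2037 0.2236]
long_board 0.83 7495 plane [576.7 203.5] [150.6  60.2] -13.1 | cloud [576.6 203.4] [150.2  60. ] -13.3 7468 z [40. 42. 43.]
jar 0.74 1433 plane [446.8 166.9] [41. 34.] 45.4 | cloud [443.8 164. ] [32.4 32. ] -33.2 1081 z [14. 49. 51.]
weight 0.62 [387.5 324. ] [22.8 21.3] -34.8
dish 0.9 [385.8 324. ] [83.3 80.4] -64.7
jar 0.67 [444.1 166.8] [31.9 29.8] 12.9
long_board 0.55 [577.9 205.3] [150.2  62.8] -13.7
```

View pics/u3.png

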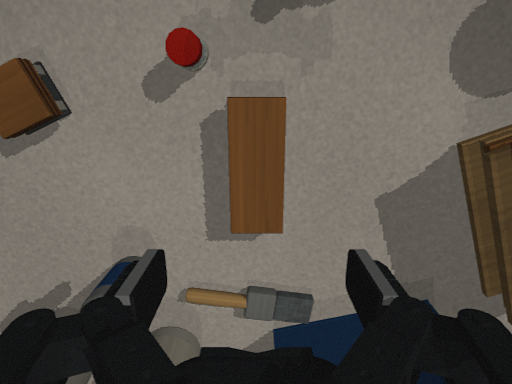

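The long board lies on its stand at (256,165), and the jar is undisturbed at (184,47). Everything checks out, so I'm handing in.

```bash
python3 -c "
from workcell import bot
print(bot.job_done())"
```

```text
the job is handed in; nothing more can be done
None
```

I stood the weight in the dish, then laid the square, short and long boards on their stands in that order. Everything is released, and I handed the job in at about 28 s with the arm raised clear. The hand-in reports no verdict.

| Thing | Last camera check |
|---|---|
| Weight | about 2 mm from the dish centre, upright |
| Square board | under 1 mm off centre, angle within 1° |
| Short board | about 3 mm off centre, angle within 1° |
| Long board | about 1 mm off centre, angle within 1° |

- **Board heights:** all three tops read 41–42 mm, where 40 mm is expected. The cameras read 1–2 mm high throughout, so the boards are seated on the battens.
- **Can and jar:** the can reads the same as at the start, within 1 mm. The jar reads within 4 mm of its first position from the wrist camera and about 7 mm from the scene camera. I put that down to calibration differences between cameras, because nothing came near the jar.
- **Checks that failed or disagreed:** the first last look with the wrist camera missed the long board, and the second found it. In the last top view the arm hid most of the long board and kept the weight, dish and jar from being found, so I checked those from the scene and wrist cameras.
- **Contact force:** touching the long board down gave a brief push of about 11 N at the wrist.

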